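# Rock a cast riser bar out of its mould and add it to the stack

### The arm

A 6-joint arm with a two-finger parallel gripper is mounted at the origin on the work surface. World frame = base frame: x ahead of the robot, y to its left, z up, the work surface at z = 0. Lengths are in m, angles in rad, forces in N, time in s.
With the tool pointing down it reaches from about 0.375 to 0.9 m from the base axis. Payload 3.1 kg.
Tool frame: the origin (TCP) lies on the centre line of the jaws, within the pads' length; the fingertips stand 19 mm ahead of it and the grasp point (between the pads) is the TCP; z points along the fingers, y is the line along which they close (so a half turn about z gives the same grasp; the last joint's range is limited). The gripper opens to 85 mm and grips with 20 to 120 N. Pads are 22 mm wide; open, the fingers measure 114 mm over their backs; the gripper's body (76 mm by 85 mm) begins 54 mm behind the grasp point. The pads swing forward as they close: fully open they stand 13 mm farther back than shut.
Start: joints at [-1.456, 0.527, 1.433, -0, 1.181, -0.178], TCP at [0.181, -0.598, 0.25] pointing down, gripper open.
Joint ranges: [-3.08, 3.08], [-0.75, 2.2], [0.22, 2.44], [-1.43, 4.57], [0, 2.65], [-2.85, 2.85]. Speed limits (rad/s): [2.79, 2.79, 3.14, 3.14, 3.14, 3.14].

### API

Orientations are given as a unit quaternion [x, y, z, w].
In Python, from station import manip, cams, sign_off gives the robot as it stands.
- The arm moves only by the tool carry_out, never from a script. Its argument "targets" is a list that holds one entry, the list of rows, each a list of 7 numbers: the shift along the tool's x, y, z in cm, then the turn, a rotation vector about the tool's x, y, z in degrees, then the finger opening in cm, from 0 to 8.54. A call has 1 to 12 rows; each row is the pose to reach, as a shift and turn from the pose commanded when the call began, along the tool's axes at that moment; what a row does not reach only later rows make up. A row lasts 1/12 s, in which the tool goes at most 41.7 mm and 7.16 degrees, less where a joint would pass 70% of its speed; a pose out of reach is approached as far as the arm can. A call with a gripper value outside its range is refused whole. The fingers move at their own pace and stop on an object; "force" is the grip in N (left out, the last holds). Time passes only in rows, so rows that repeat a pose let the fingers close. It gives the time, the measured TCP pose, the force, the opening and the grip force at its end, in the units of the state.
- manip.sense(): the state, without advancing time (a new reading comes with each control period).
- cams.snapshot(name): name is "scene" or "top"; returns the picture (400x640x3 uint8, red, green, blue); there is no depth.
- cams.camera_info(name): a dict with "K" (3x3 intrinsics, pixels), "T" (4x4, takes a point from camera to world coordinates). Camera axes: x right, y down, z forward; pixel columns grow to the right and rows downward; lengths in m; the calibration is good to about 2 mm. A picture is of the moment at which its call begins. camera_info takes no time and is no camera call.
- sign_off(): hands the job in; it is judged then, once.
The state is a dict: "t": time; "q": joint angles; "qd": joint speeds; "tau": joint torques, N m; "tcp_pos": TCP position; "tool_rot": TCP orientation; "force": force on the tool from outside, world axes, zero at the start; "ft_torque": the same for the moment, N m; "finger_gap": opening from 0.0 (shut) to 1.0 (fully open); "gripper_force": force on a finger pad.
Only numpy, scipy, OpenCV 4.12 (cv2) and the standard library are available. Lean on these libraries where they do the work, as an engineer would, in place of code of your own. Each camera call takes 0.05 s, during which the arm holds its last target. There are 200 camera calls.

### The job

A plaster printer-riser bar has set in the open aluminium mould. Without pressing hard, push down the end next to the wide gap until it bottoms in the hidden well, so that the bar rocks over and its other end stays up by itself when you let go; then take it by the raised end, lift it out and set it down gently, without dropping it, same way up, squarely on top of the stack of two finished bars. Do not shift the stack, and leave the other things on the cart where they are.

Things in the scene. Friction and masses are not known exactly. Their poses are not given: they have to be found in the camera images.
- bar: the bar in the mould: white plaster bar 140 x 50 x 30 mm (x long, y wide, z high), two thin round cork pads on top, about 0.25 kg. Origin: centre of its underside; z up through its top. It starts level in the mould, top flush with the mould's top, its +x end at the narrow clearance, its -x end next to the wide gap
- mould: open mould of dull grey cast aluminium, fixed to the cart, 64 mm high, walls 12 mm. Origin on the cart surface under the bar's starting centre; x along the cavity, z up. Outside: x -94 to +84, y -39 to +39 mm. Cavity: x -82 to +72, y -27 to +27 mm, so the bar has 2 mm clearance at its sides and +x end and a 12 mm gap at its -x end
- mould_edge (a point): edge where the mould's cavity floor ends, under the bar, at x -3 mm, 34 mm above the cart (axes as the mould's). The bar lies on the floor on the +x side of it and rocks over it; past about 11 degrees it stays rocked
- mould_gap (a point): middle of the wide gap's mouth at the -x end of the mould, level with its top (axes as the mould's). From here to mould_edge a well lies hidden under the bar; its bottom is an adjustable pad, somewhere 20 to 27 mm below the cavity floor, so the pressed bar bottoms at 17 to 24 degrees
- stack_top: upper bar of the finished stack, same shape and size as the bar; origin at the centre of its underside, 30 mm above the cart; its top is 60 mm above the cart
- stack_low: lower bar of the finished stack, same shape and size, on the cart surface squarely under stack_top; origin at the centre of its underside
- stapler: chrome stapler, 140 x 36 x 45 mm, x along its length; origin at the centre of its underside; a bystander
- pen_cup: orange plastic pen cup, empty, 76 mm across, 95 mm high; origin at the centre of its underside; a bystander
- acrylic_block: clear acrylic block 80 x 60 x 30 mm; origin at the centre of its underside; a bystander
- cartridge: white printer cartridge 105 x 32 x 58 mm; origin at the centre of its underside; a bystander
- marble_dish: small glass dish with marbles fixed in it, 96 mm across, 28 mm high; origin at the centre of its underside; a bystander
- paper_box: flat cardboard carton 100 x 150 x 45 mm; origin at the centre of its underside; a bystander
Things that resemble listed ones, but are neither listed nor needed, are in the scene too. Leave any blue or purple look-alike of the bar alone. There is more than one size of the mould; the job needs the smaller.

How it is judged:
By the outcome, as a careful person would: the job done as asked, in the order asked, and still so for the second after the job is handed in, with the robot touching nothing.
It also fails if it takes over 48 s, if anything falls off the work surface, if the arm or the gripper's body presses on something with over 40 N, if the wrist force passes 120 N, or if a joint passes its speed limit or range.

## Working session

There is one attempt and no reset: what is moved stays moved. The work goes in short steps, Python scripts to look and compute and a tool call to move; the robot and the scene stay as the last step left them, time stands still between calls to the robot, and variables do not carry over. Pictures are saved under pics/ and viewed, at most 12 in all, crops included, and the job is handed in when it is done.

Besides the shell and the picture viewer there is one more tool, called as name(argument=value, ...), one argument or row to a line, values as JSON. carry_out: Moves the arm, as the interface text tells. Its arguments: {"type":"object","properties":{"targets":{"type":"array"},"force":{"type":"number"}},"required":["targets"]}

```bash
ls; mkdir -p pics
python3 - <<'E'
from station import manip,cams
import cv2,numpy as np
for n in("scene","top"):
    im=cams.snapshot(n); cv2.imwrite(f"pics/{n}0.png",im[:,:,::-1]); c=cams.camera_info(n); print(n,np.round(c["K"],1).tolist(),np.round(c["T"],3).tolist())
s=manip.sense(); print({k:np.round(v,3).tolist() for k,v in s.items()})
E
```

```text
pics
scene [[418.7, 0.0, 316.5], [0.0, 418.7, 199.0], [0.0, 0.0, 1.0]] [[0.076, 0.633, -0.77, 1.431], [0.997, -0.063, 0.047, -0.034], [-0.019, -0.772, -0.636, 0.806], [0.0, 0.0, 0.0, 1.0]]
top [[489.5, 0.0, 317.5], [0.0, 489.5, 200.5], [0.0, 0.0, 1.0]] [[-0.022, -0.994, 0.104, 0.361], [-1.0, 0.023, 0.009, 0.001], [-0.011, -0.104, -0.995, 1.589], [0.0, 0.0, 0.0, 1.0]]
{'t': 0.1, 'q': [-1.456, 0.528, 1.434, 0.0, 1.181, -0.178], 'qd': [-0.0, -0.002, -0.003, 0.001, -0.001, 0.001], 'tau': [0.0, -44.33, -17.859, -0.0, 0.004, -0.0], 'tcp_pos': [0.181, -0.598, 0.249], 'tool_rot': [0.989, 0.146, 0.0, -0.001], 'force': [0.193, -0.14, -0.039], 'ft_torque': [-0.039, -0.009, -0.01], 'gripper_force': 0.0, 'finger_gap': 1.002}
```

View pics/scene0.png

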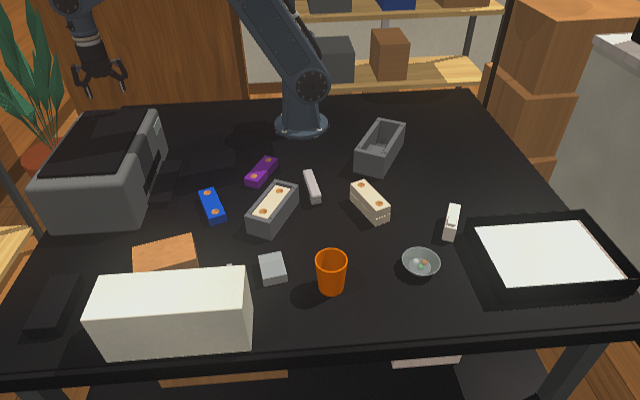

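View pics/top0.png

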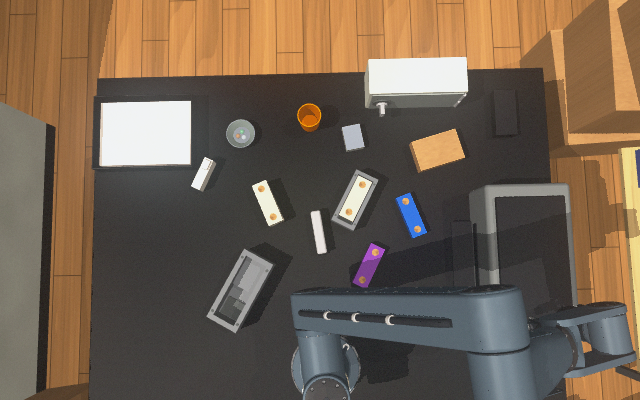

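Scene: the bar sits in the small grey mould at top (355,199), scene (272,208). Finished stack at top (267,203), scene (370,200). 

Could be mistaken for the wanted things:
- Blue bar at top (411,215)
- Purple bar at top (368,265)
- Pale stapler or cartridge at top (318,232) and (203,174)
- Larger empty mould at top (240,290)

I choose the small mould holding the white bar. Next is one close crop to check it and to find the gap end.

```bash
cat > h.py <<'E'
import numpy as np,cv2
from scipy.spatial.transform import Rotation as R
from station import manip,cams
def ray(n,uv,z):
    c=cams.camera_info(n);K=np.array(c["K"]);T=np.array(c["T"])
    d=(T[:3,:3]@np.linalg.inv(K)@np.c_[np.atleast_2d(uv),np.ones(len(np.atleast_2d(uv)))].T).T
    return T[:3,3]+d*((z-T[2,3])/d[:,2])[:,None]
def proj(n,P):
    c=cams.camera_info(n);T=np.linalg.inv(np.array(c["T"]));p=np.array(c["K"])@(T[:3,:3]@np.atleast_2d(P).T+T[:3,3:]);return (p[:2]/p[2]).T
def rects(n,im,box,z):
    x0,y0,x1,y1=box;h=cv2.cvtColor(im,cv2.COLOR_RGB2HSV)[y0:y1,x0:x1]
    m=((h[...,2]>190)|((h[...,1]>90)&(h[...,0]<25)&(h[...,2]>120))).astype(np.uint8)
    m=cv2.morphologyEx(m,cv2.MORPH_OPEN,np.ones((2,2)))
    c=max(cv2.findContours(m,0,2)[0],key=cv2.contourArea)[:,0]+[x0,y0]
    w=ray(n,c,z)[:,:2]*1000; (cx,cy),s,a=cv2.minAreaRect(w.astype(np.float32))
    b=cv2.boxPoints(((cx,cy),s,a)); e=max(b[1]-b[0],b[2]-b[1],key=np.linalg.norm)
    return np.round([cx,cy,*s,np.degrees(np.arctan2(e[1],e[0]))%180],1)
E
python3 - <<'E'
from h import *
t=cv2.imread("pics/top0.png");s=cv2.imread("pics/scene0.png")
a=cv2.resize(t[165:235,320:390],(395,395),interpolation=cv2.INTER_CUBIC);b=cv2.resize(s[170:245,235:310],(395,395),interpolation=cv2.INTER_CUBIC)
cv2.imwrite("pics/crop1.png",np.hstack([a,b]))
T=t[:,:,::-1].copy();S=s[:,:,::-1].copy()
print("bar",rects("top",T,(330,165,380,235),.064),rects("scene",S,(244,178,302,240),.064))
print("stack",rects("top",T,(245,175,290,230),.060),rects("scene",S,(340,172,398,232),.060))
h=lambda im:cv2.cvtColor(im,cv2.COLOR_RGB2HSV)
for n,im,box,z in(("top",T,(330,165,380,235),.064),("scene",S,(244,178,302,240),.064),("top",T,(245,175,290,230),.06),("scene",S,(340,172,398,232),.06)):
    x0,y0,x1,y1=box;q=h(im)[y0:y1,x0:x1];m=((q[...,1]>90)&(q[...,0]<25)&(q[...,2]>120)).astype(np.uint8)
    k,_,st,c=cv2.connectedComponentsWithStats(m)
    c=c[1:][st[1:,4]>10]+[x0,y0];print(n,"cork",c.round(1).tolist(),(ray(n,c,z)*1000).round(1).tolist())
E
```

```text
bar [ 522.9 -106.4   47.7  138.3  151.9] [ 531.7 -102.3   48.6  138.5  152.1]
stack [515.7 170.6 137.9  48.1  22.3] [524.3 174.  138.   46.9  22.3]
top cork [[361.9, 184.1], [348.5, 211.5]] [[569.2, -126.5, 64.0], [483.9, -81.8, 64.0]]
scene cork [[279.0, 190.5], [262.5, 211.0]] [[484.0, -83.1, 64.0], [569.2, -128.3, 64.0]]
top cork [[260.9, 188.4], [272.8, 216.3]] [[563.6, 192.0, 60.0], [474.4, 155.4, 60.0]]
scene cork [[360.9, 184.4], [378.7, 203.0]] [[474.2, 155.1, 60.0], [562.3, 190.5, 60.0]]
```

View pics/crop1.png

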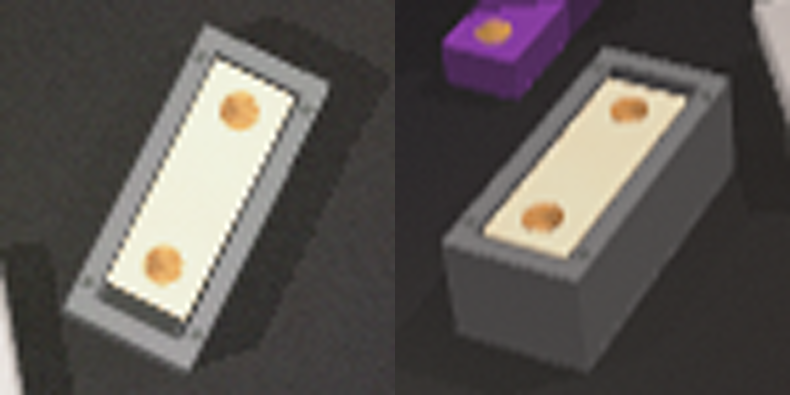

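The crop confirms the small mould with the white bar. The wide gap is at the bar's end nearest the robot (crop left about (150,300), right about (655,95)). Cork centres from the two views agree within 2 mm: the bar is at about (527,-105) mm with +x heading -27.9°, and the stack is at (519,173) with heading 22.2°.

```bash
cat >> h.py <<'E'
def rel(P,Rw,s=None):
    s=s or manip.sense(); r=R.from_quat(s["tool_rot"])
    return np.round(r.inv().apply(np.array(P)-s["tcp_pos"])*100,2).tolist(), np.round((r.inv()*Rw).as_rotvec(degrees=True),1).tolist()
def tool(yaw,tilt=0):  # tool x along yaw, z down; tilt deg about bar y, tool z leans so x end rises
    return R.from_euler('z',yaw,degrees=True)*R.from_euler('y',-tilt,degrees=True)*R.from_quat([1,0,0,0])
BC=np.array([.527,-.1047]);BY=-27.9;SC=np.array([.519,.173]);SY=22.2
def loc(C,Y,x,z,y=0):
    a=np.radians(Y);return np.array([*(C+x*np.array([np.cos(a),np.sin(a)])+y*np.array([-np.sin(a),np.cos(a)])),z])
E
python3 - <<'E'
from h import *
print(rel(loc(BC,BY,-.058,.15),tool(BY)), rel(loc(BC,BY,-.058,.40),tool(BY)))
E
```

```text
([43.27, -41.22, 10.04], [-0.1, 0.0, 44.7]) ([43.28, -41.27, -14.96], [-0.1, 0.0, 44.7])
```

carry_out(
  targets=[
    [[0,0,-12,0,0,0,0],[0,0,-12,0,0,0,0],[0,0,-12,0,0,0,0],[0,0,-12,0,0,0,0],[43.3,-41.2,-10,0,0,44.7,0],[43.3,-41.2,-10,0,0,44.7,0],[43.3,-41.2,-10,0,0,44.7,0],[43.3,-41.2,-10,0,0,44.7,0],[43.3,-41.2,-10,0,0,44.7,0],[43.3,-41.2,-10,0,0,44.7,0],[43.3,-41.2,-10,0,0,44.7,0],[43.3,-41.2,-10,0,0,44.7,0]],
  ],
)

```text
t: 1.1
tcp_pos: [0.3443, -0.3093, 0.3588]
tool_rot: [0.97, -0.242, -0.0, -0.0]
force: [1.1, -0.2, 0.2]
finger_gap: 0.0
gripper_force: 0.0
```

Run:
```python
from h import *
print(rel(loc(BC,BY,-.058,.11),tool(BY)))
```

```text
([0.73, -26.62, 24.89], [-0.0, 0.0, -0.1])
```

carry_out(
  targets=[
    [[0.7,-26.6,12,0,0,0,0],[0.7,-26.6,12,0,0,0,0],[0.7,-26.6,12,0,0,0,0],[0.7,-26.6,12,0,0,0,0],[0.7,-26.6,12,0,0,0,0],[0.7,-26.6,12,0,0,0,0],[0.7,-26.6,12,0,0,0,0],[0.7,-26.6,12,0,0,0,0],[0.7,-26.6,22,0,0,0,0],[0.7,-26.6,22,0,0,0,0],[0.7,-26.6,22,0,0,0,0],[0.7,-26.6,22,0,0,0,0]],
  ],
)

```text
t: 2.1
tcp_pos: [0.4715, -0.0787, 0.1357]
tool_rot: [0.971, -0.241, -0.005, -0.001]
force: [-0.6, 0.4, -0.5]
finger_gap: 0.001
gripper_force: 0.0
```

Run:
```python
from h import *
S=cams.snapshot("scene");T=cams.snapshot("top")
print(rel(loc(BC,BY,-.058,.083),tool(BY)),manip.sense()["tcp_pos"])
p=manip.sense()["tcp_pos"];print(proj("scene",[p,[*p[:2],p[2]-.019]]))
a=S[110:260,200:350,::-1];b=T[120:270,270:420,::-1]
cv2.imwrite("pics/c2.png",np.hstack([cv2.resize(x,(399,399),interpolation=2) for x in(a,b)]))
```

```text
([0.02, -0.27, 5.61], [0.0, 0.1, 0.0]) [ 0.47433583 -0.07986613  0.13910377]
[[278.11057152 166.99142206]
 [278.63220329 172.56291582]]
```

View pics/c2.png

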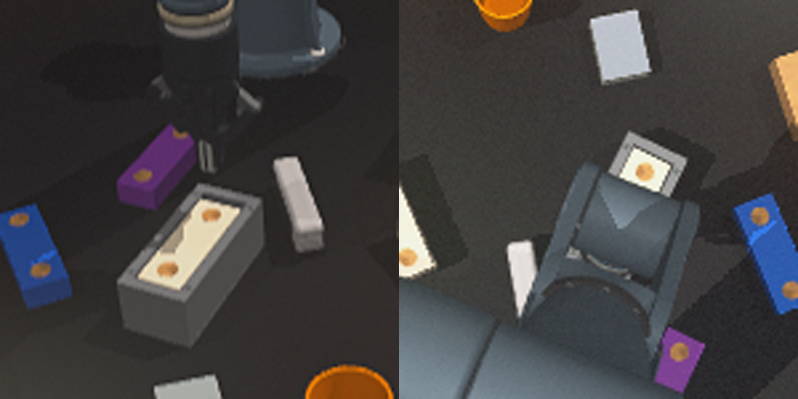

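The scene crop shows the shut tips above the gap end, at crop (208,170), or scene (278,174), as projected. Next I lower to contact.

carry_out(
  targets=[
    [[0,-0.27,3,0,0,0,0],[0,-0.27,4.5,0,0,0,0],[0,-0.27,5,0,0,0,0],[0,-0.27,5.2,0,0,0,0],[0,-0.27,5.2,0,0,0,0]],
  ],
)

```text
t: 2.62
tcp_pos: [0.4766, -0.0777, 0.0884]
tool_rot: [0.971, -0.241, 0.001, 0.0]
force: [-0.4, -0.4, -0.4]
finger_gap: 0.001
gripper_force: 0.0
```

carry_out(
  targets=[
    [[0,0,0.1,0,0,0,0],[0,0,0.2,0,0,0,0],[0,0,0.3,0,0,0,0],[0,0,0.4,0,0,0,0],[0,0,0.5,0,0,0,0],[0,0,0.6,0,0,0,0]],
  ],
)

```text
t: 3.12
tcp_pos: [0.4758, -0.0771, 0.0813]
tool_rot: [0.971, -0.241, 0.0, -0.0]
force: [-0.8, -0.2, 0.4]
finger_gap: -0.003
gripper_force: 0.1
```

carry_out(
  targets=[
    [[0,0,0.1,0,0,0,0],[0,0,0.2,0,0,0,0],[0,0,0.3,0,0,0,0],[0,0,0.4,0,0,0,0],[0,0,0.5,0,0,0,0],[0,0,0.6,0,0,0,0],[0,0,0.7,0,0,0,0],[0,0,0.7,0,0,0,0]],
  ],
)

```text
t: 3.78
tcp_pos: [0.4757, -0.0771, 0.0741]
tool_rot: [0.971, -0.241, -0.0, -0.0]
force: [0.2, -0.3, -0.0]
finger_gap: 0.0
gripper_force: 0.0
```

carry_out(
  targets=[
    [[0,0,0.05,0,0,0,0],[0,0,0.1,0,0,0,0],[0,0,0.15,0,0,0,0],[0,0,0.15,0,0,0,0]],
  ],
)

```text
t: 4.12
tcp_pos: [0.4758, -0.0771, 0.0727]
tool_rot: [0.971, -0.241, -0.0, -0.0]
force: [0.5, 0.3, 0.2]
finger_gap: 0.0
gripper_force: 0.0
```

carry_out(
  targets=[
    [[0,0,0.05,0,0,0,0],[0,0,0.1,0,0,0,0],[0,0,0.1,0,0,0,0]],
  ],
)

```text
t: 4.37
tcp_pos: [0.4758, -0.0771, 0.0717]
tool_rot: [0.971, -0.241, -0.0, -0.0]
force: [0.1, -0.2, -0.4]
finger_gap: 0.001
gripper_force: 0.0
```

carry_out(
  targets=[
    [[0,0,0.05,0,0,0,0],[0,0,0.1,0,0,0,0],[0,0,0.15,0,0,0,0],[0,0,0.15,0,0,0,0]],
  ],
)

```text
t: 4.7
tcp_pos: [0.4757, -0.0771, 0.0702]
tool_rot: [0.971, -0.241, -0.0, -0.0]
force: [0.6, -1.2, 0.3]
finger_gap: 0.002
gripper_force: 0.0
```

carry_out(
  targets=[
    [[0,0,0.05,0,0,0,0],[0,0,0.1,0,0,0,0],[0,0,0.1,0,0,0,0]],
  ],
)

```text
t: 4.95
tcp_pos: [0.4757, -0.0771, 0.0692]
tool_rot: [0.971, -0.241, -0.0, -0.0]
force: [-0.3, -0.4, 0.5]
finger_gap: -0.0
gripper_force: 0.0
```

carry_out(
  targets=[
    [[0,0,0.05,0,0,0,0],[0,0,0.1,0,0,0,0],[0,0,0.1,0,0,0,0]],
  ],
)

```text
t: 5.2
tcp_pos: [0.4757, -0.0771, 0.0682]
tool_rot: [0.971, -0.241, -0.0, -0.0]
force: [0.1, 0.1, -1.2]
finger_gap: -0.001
gripper_force: 0.0
```

Run:
```python
from h import *
S=cams.snapshot("scene");cv2.imwrite("pics/c3.png",cv2.resize(S[150:250,220:320,::-1],(500,500),interpolation=2))
```

```text
(no output)
```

View pics/c3.png

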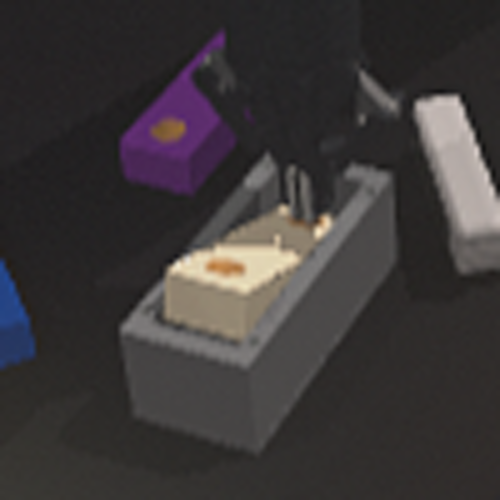

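The bar has rocked: its far end stands clear of the mould at crop (210,290). I press gently until it bottoms.

carry_out(
  targets=[
    [[0,0,0.05,0,0,0,0],[0,0,0.1,0,0,0,0],[0,0,0.1,0,0,0,0]],
  ],
)

```text
t: 5.5
tcp_pos: [0.4757, -0.0771, 0.0672]
tool_rot: [0.971, -0.241, -0.0, -0.0]
force: [-0.5, 0.1, -0.2]
finger_gap: 0.001
gripper_force: 0.0
```

carry_out(
  targets=[
    [[0,0,0.05,0,0,0,0],[0,0,0.1,0,0,0,0],[0,0,0.1,0,0,0,0]],
  ],
)

```text
t: 5.75
tcp_pos: [0.4758, -0.0771, 0.0663]
tool_rot: [0.971, -0.241, 0.0, -0.0]
force: [-0.2, -1.0, 0.8]
finger_gap: -0.001
gripper_force: 0.3
```

carry_out(
  targets=[
    [[0,0,0.05,0,0,0,0],[0,0,0.1,0,0,0,0],[0,0,0.1,0,0,0,0]],
  ],
)

```text
t: 6.0
tcp_pos: [0.4759, -0.0771, 0.0659]
tool_rot: [0.971, -0.241, 0.0, 0.0]
force: [-1.6, 0.2, 6.3]
finger_gap: 0.002
gripper_force: 3.3
```

carry_out(
  targets=[
    [[0,0,0.05,0,0,0,0],[0,0,0.1,0,0,0,0],[0,0,0.1,0,0,0,0]],
  ],
)

```text
t: 6.25
tcp_pos: [0.4759, -0.0771, 0.0656]
tool_rot: [0.971, -0.241, 0.001, 0.0]
force: [-2.3, 0.0, 13.3]
finger_gap: 0.003
gripper_force: 6.6
```

Run:
```python
from h import *
S=cams.snapshot("scene");T=cams.snapshot("top")
for n,im,box in(("top",T,(330,165,380,235)),("scene",S,(244,178,302,240))):
    x0,y0,x1,y1=box;q=cv2.cvtColor(im,cv2.COLOR_RGB2HSV)[y0:y1,x0:x1];m=((q[...,1]>90)&(q[...,0]<25)&(q[...,2]>100)).astype(np.uint8)
    k,_,st,c=cv2.connectedComponentsWithStats(m);print(n,(c[1:]+[x0,y0]).round(1).tolist(),st[1:,4])
# predicted far cork (local +48.2, top 30) for tilt
e=-3
for t in(17,19,21,23,24):
    a=np.radians(t);x=e+51.2*np.cos(a)-30*np.sin(a);z=34+51.2*np.sin(a)+30*np.cos(a)
    P=loc(BC,BY,x/1e3,z/1e3);print(t,proj("top",P).round(1),proj("scene",P).round(1), "tip z contact", 34+30/np.cos(a)-44*np.tan(a))
```

```text
top [[360.2, 187.7]] [36]
scene [[284.0, 194.0], [264.7, 203.1]] [ 1 19]
17 [[361.  186.5]] [[264.4 204.8]] tip z contact 51.91860271043338
19 [[360.8 186.9]] [[264.6 204. ]] tip z contact 50.57820545085485
21 [[360.6 187.3]] [[264.8 203.3]] tip z contact 49.24433226755258
23 [[360.4 187.7]] [[265.1 202.6]] tip z contact 47.91391940893628
24 [[360.3 187.9]] [[265.2 202.2]] tip z contact 47.24902620160581
```

It bottomed at 13 N, at about 22–23°. I let go by moving straight up.

carry_out(
  targets=[
    [[0,0,-0.3,0,0,0,0],[0,0,-1.2,0,0,0,0],[0,0,-3,0,0,0,0],[0,0,-6,0,0,0,0],[0,0,-10,0,0,0,0],[0,0,-12,0,0,0,0],[0,0,-12,0,0,0,6.8],[0,0,-12,0,0,0,6.8]],
  ],
)

```text
t: 7.02
tcp_pos: [0.4764, -0.0773, 0.1857]
tool_rot: [0.971, -0.241, 0.002, 0.0]
force: [-0.3, 0.7, -0.1]
finger_gap: 0.275
gripper_force: 0.0
```

Run:
```python
from h import *
S=cams.snapshot("scene")
x0,y0,x1,y1=244,178,302,240;q=cv2.cvtColor(S,cv2.COLOR_RGB2HSV)[y0:y1,x0:x1];m=((q[...,1]>90)&(q[...,0]<25)&(q[...,2]>100)).astype(np.uint8)
k,_,st,c=cv2.connectedComponentsWithStats(m);print((c[1:]+[x0,y0]).round(1).tolist(),st[1:,4])
for t in(20,22,24):
    a=np.radians(t);print(t,*[proj("scene",loc(BC,BY,(-3+u*np.cos(a)-30*np.sin(a))/1e3,(34+u*np.sin(a)+30*np.cos(a))/1e3)).round(1) for u in(51.2,-45.2)])
t=22;a=np.radians(t)
for u,h in((58,62),(58,30)):
    P=loc(BC,BY,(-3+(u+3)*np.cos(a)-h*np.sin(a))/1e3,(34+(u+3)*np.sin(a)+h*np.cos(a))/1e3);print(u,h,P,rel(P,tool(BY,t)))
print((tool(BY,t)).apply([[1,0,0],[0,0,1]]).round(2),manip.sense()["finger_gap"])
cv2.imwrite("pics/c4.png",cv2.resize(S[130:250,200:320,::-1],(600,600),interpolation=2))
```

```text
[[280.9, 193.7], [264.7, 203.1]] [15 19]
20 [[264.7 203.7]] [[281.  193.7]]
22 [[265. 203.]] [[281.1 194.2]]
24 [[265.2 202.2]] [[281.2 194.6]]
58 62 [ 0.55380691 -0.11889353  0.1143364 ] ([8.88, 0.05, 7.01], [-0.0, 22.0, 0.0])
58 30 [ 0.56440098 -0.1245028   0.08466652] ([10.08, 0.05, 9.98], [-0.0, 22.0, 0.0])
[[ 0.82 -0.43  0.37]
 [ 0.33 -0.18 -0.93]] 0.36166642024086804
```

View pics/c4.png

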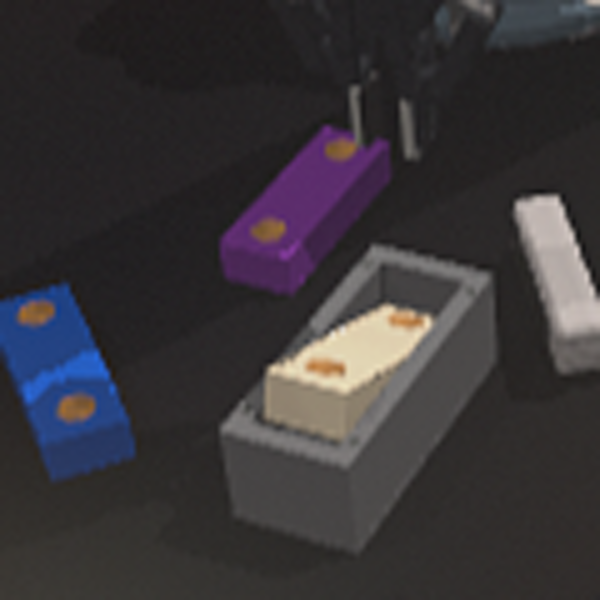

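The bar stays rocked by itself: its raised end is at crop (310,400), and both corks match about 21° with no slide. I move over the raised end with the tool tilted to match.

```bash
cat >> h.py <<'E'
def tb(u,h,t=21):
    a=np.radians(t);return loc(BC,BY,(-3+(u+3)*np.cos(a)-h*np.sin(a))/1e3,(34+(u+3)*np.sin(a)+h*np.cos(a))/1e3)
E
python3 - <<'E'
from h import *
for h in(64,34):print(tb(60,h),rel(tb(60,h),tool(BY,21)))
E
```

```text
[ 0.55605823 -0.12008554  0.11632633] ([9.14, 0.05, 6.81], [-0.0, 21.0, 0.0])
[ 0.56555963 -0.12511627  0.08831892] ([10.21, 0.05, 9.61], [-0.0, 21.0, 0.0])
```

carry_out(
  targets=[
    [[9.1,0.05,2,0,21,0,6.4],[9.1,0.05,2,0,21,0,6.4],[9.1,0.05,2,0,21,0,6.4],[9.1,0.05,2,0,21,0,6.4],[9.1,0.05,5,0,21,0,6.4],[9.1,0.05,6.8,0,21,0,6.4],[9.1,0.05,6.8,0,21,0,6.4],[9.1,0.05,6.8,0,21,0,6.4]],
  ],
)

```text
t: 7.73
tcp_pos: [0.5544, -0.1195, 0.1144]
tool_rot: [0.955, -0.237, 0.174, 0.043]
force: [0.5, 0.2, -0.6]
finger_gap: 0.747
gripper_force: 0.0
```

Run:
```python
from h import *
S=cams.snapshot("scene")
s=manip.sense();print(s["tcp_pos"],s["finger_gap"],rel(tb(60,64),tool(BY,21)),rel(tb(60,36),tool(BY,21)))
r=R.from_quat(s["tool_rot"])
for f in(13,19):
  for y in(-31,31):print(f,y,((proj("scene",s["tcp_pos"]+r.apply([.011,y/1e3,f/1e3]))-[215,130])*6).round())
cv2.imwrite("pics/c5.png",cv2.resize(S[130:230,215:315,::-1],(600,600),interpolation=2))
```

```text
[ 0.55543974 -0.11987709  0.11571262] 0.746875216106193 ([0.08, -0.01, -0.03], [0.0, 0.2, 0.0]) ([0.09, -0.01, 2.77], [0.0, 0.2, 0.0])
13 -31 [[341. 428.]]
13 31 [[217. 394.]]
19 -31 [[340. 440.]]
19 31 [[216. 406.]]
```

View pics/c5.png

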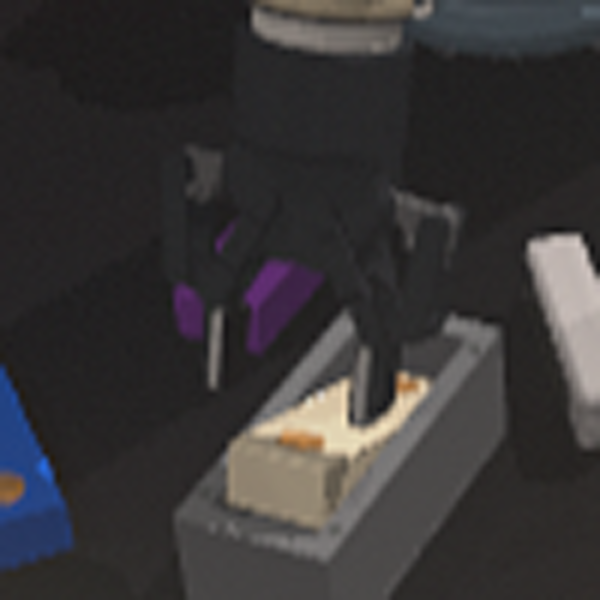

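The crop shows the fingers straddling the raised end: tips at (213,388) and (365,422), bar end top centre at (282,460). The tips stand about 11 mm ahead of the TCP at this opening. I lower along the tool axis.

carry_out(
  targets=[
    [[0.05,0,1,0,0,0,6.4],[0.05,0,2,0,0,0,6.4],[0.05,0,2.7,0,0,0,6.4],[0.05,0,3.1,0,0,0,6.4],[0.05,0,3.4,0,0,0,6.4],[0.05,0,3.4,0,0,0,6.4]],
  ],
)

```text
t: 8.28
tcp_pos: [0.5671, -0.126, 0.084]
tool_rot: [0.954, -0.237, 0.176, 0.044]
force: [0.4, -0.7, -0.1]
finger_gap: 0.746
gripper_force: 0.0
```

carry_out(
  targets=[
    [[0,0,0,0,0,0,5.6],[0,0,0,0,0,0,5.2],[0,0,0,0,0,0,4.8],[0,0,0,0,0,0,4.8],[0,0,0,0,0,0,4.8]],
  ],
  force=30,
)

```text
t: 8.7
tcp_pos: [0.5671, -0.1259, 0.085]
tool_rot: [0.954, -0.237, 0.177, 0.044]
force: [0.2, 0.3, 0.3]
finger_gap: 0.575
gripper_force: 32.9
```

Gripped: opening about 49 mm, no side load. I firm up the grip and lift straight up.

carry_out(
  targets=[
    [[0,0,0,0,0,0,4.6],[0,0,0,0,0,0,4.6],[0.18,0,-0.47,0,0,0,4.6],[0.36,0,-0.93,0,0,0,4.6],[0.72,0,-1.87,0,0,0,4.6],[1.08,0,-2.8,0,0,0,4.6],[1.08,0,-2.8,0,0,0,4.6]],
  ],
  force=65,
)

```text
t: 9.28
tcp_pos: [0.5686, -0.1265, 0.1173]
tool_rot: [0.954, -0.237, 0.179, 0.044]
force: [0.4, -0.8, -1.8]
finger_gap: 0.567
gripper_force: 68.1
```

carry_out(
  targets=[
    [[0.54,0,-1.4,0,0,0,4.6],[1.2,0,-3,0,0,0,4.6],[2,0,-5,0,0,0,4.6],[3,0,-7.7,0,0,0,4.6],[3.2,0,-8.4,0,-5,0,4.6],[3.2,0,-8.4,0,-10,0,4.6],[3.2,0,-8.4,0,-15,0,4.6],[3.2,0,-8.4,0,-19,0,4.6],[3.2,0,-8.4,0,-21,0,4.6],[3.2,0,-8.4,0,-21,0,4.6],[3.2,0,-8.4,0,-21,0,4.6]],
  ],
)

```text
t: 10.2
tcp_pos: [0.5671, -0.126, 0.2045]
tool_rot: [0.971, -0.241, 0.0, 0.0]
force: [-1.1, -0.7, -2.6]
finger_gap: 0.566
gripper_force: 68.0
```

Run:
```python
from h import *
S=cams.snapshot("scene");T=cams.snapshot("top")
s=manip.sense();print(s["tcp_pos"],s["tool_rot"],s["finger_gap"],s["force"],s["q"])
a=S[90:240,200:350,::-1];b=T[130:280,270:420,::-1]
cv2.imwrite("pics/c6.png",np.hstack([cv2.resize(x,(399,399),interpolation=2) for x in(a,b)]))
# bar predicted: grasp local u=60, TCP at h~28.5
r=R.from_quat(s["tool_rot"])
for u in(70,-70):
  for y in(-25,25):
    for h in(0,30):print(u,y,h,((proj("scene",s["tcp_pos"]+r.apply([(u-60)/1e3,-y/1e3,(28.5-h)/1e3]))-[200,90])*2.66).round())
```

```text
[ 0.56621451 -0.12541756  0.20439919] [ 9.70598610e-01 -2.40703725e-01 -2.32537878e-04 -3.83471247e-05] 0.5665897028188792 [-1.43254481 -0.63517922 -2.85031229] [-4.10569417e-01  5.23958485e-01  1.59395629e+00 -2.23049945e-06
  1.02414923e+00  1.64640974e+00]
70 -25 0 [[130. 231.]]
70 -25 30 [[126. 205.]]
70 25 0 [[176. 243.]]
70 25 30 [[172. 217.]]
-70 -25 0 [[198. 157.]]
-70 -25 30 [[196. 132.]]
-70 25 0 [[241. 167.]]
-70 25 30 [[240. 142.]]
```

View pics/c6.png

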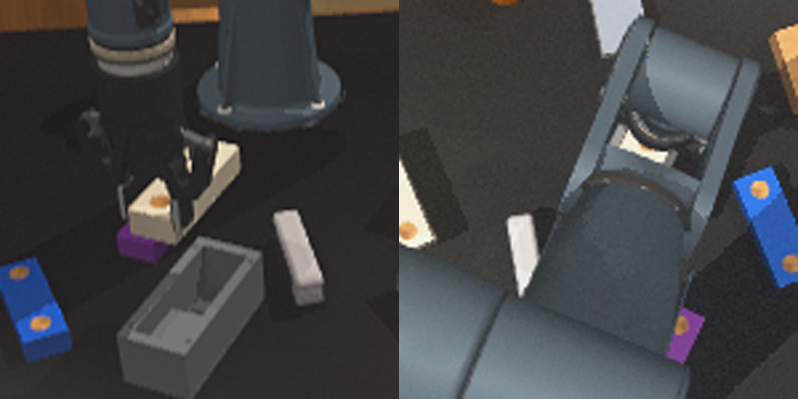

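The bar is held level: in the scene crop its corners at (132,205), (240,145) and (176,243) match the predicted ones within about 1–2 mm. The mould is empty. Next I work out the carry to the stack.

```bash
cat >> h.py <<'E'
G=np.array([.5671,-.1259,.085]);o=tb(0,0);rb=tool(BY,21)
g=rb.inv().apply(G-o)  # tool-frame offset of TCP from bar origin
def place(z,yaw=SY,C=SC,dx=0,dy=0): # tcp for bar underside at z
    rw=tool(yaw);return np.array([*C,z])+rw.apply(g), rw
E
python3 - <<'E'
from h import *
print("grip offset mm",(g*1000).round(1))
for z in(.17,.075):print(place(z)[0],rel(*place(z)))
E
```

```text
grip offset mm [ 60.4  -0.  -30.3]
[0.57493406 0.19585668 0.20028225] ([-14.24, -28.81, 0.42], [-0.0, 0.0, -50.1])
[0.57493406 0.19585668 0.10528225] ([-14.24, -28.81, 9.92], [-0.0, 0.0, -50.1])
```

carry_out(
  targets=[
    [[-1,-2,0,0,0,-4,4.6],[-2.2,-4.5,0,0,0,-8,4.6],[-3.6,-7.3,0,0,0,-13,4.6],[-5,-10.2,0,0,0,-18,4.6],[-6.4,-13,0,0,0,-23,4.6],[-7.8,-15.8,0,0,0,-28,4.6],[-9.2,-18.6,0,0,0,-33,4.6],[-10.6,-21.4,0,0,0,-38,4.6],[-11.9,-24.1,0,0,0,-42,4.6],[-13,-26.4,0,0,0,-46,4.6],[-13.8,-28,0,0,0,-49,4.6],[-14.2,-28.8,0,0,0,-50.1,4.6]],
  ],
)

```text
t: 11.3
tcp_pos: [0.5749, 0.1978, 0.2046]
tool_rot: [0.981, 0.195, 0.0, -0.0]
force: [0.6, 0.6, -2.9]
finger_gap: 0.569
gripper_force: 68.0
```

carry_out(
  targets=[
    [[0,0,2,0,0,0,4.6],[0,0,4.5,0,0,0,4.6],[0,0,6.5,0,0,0,4.6],[0,0,7.4,0,0,0,4.6],[0,0,7.7,0,0,0,4.6],[0,0,7.7,0,0,0,4.6],[0,0,7.7,0,0,0,4.6]],
  ],
)

```text
t: 11.88
tcp_pos: [0.5769, 0.1949, 0.1285]
tool_rot: [0.981, 0.192, 0.001, 0.0]
force: [0.2, 0.2, -2.0]
finger_gap: 0.568
gripper_force: 67.9
```

Run:
```python
from h import *
S=cams.snapshot("scene");s=manip.sense();r=R.from_quat(s["tool_rot"])
print(s["tcp_pos"],s["force"],s["finger_gap"],rel(*place(.066)),rel(*place(.060)))
X0,Y0,k=320,120,5.5
for u,y,h in((70,-25,0),(70,-25,30),(70,25,0),(70,25,30),(-70,25,0),(-70,25,30)):
    print(u,y,h,"held",((proj("scene",s["tcp_pos"]+r.apply(-g+np.array([u,-y,-h])/1e3))-[X0,Y0])*k).round()[0],
     "stack",((proj("scene",np.array([*SC,.03])+r.apply(np.array([u,-y,-h])/1e3))-[X0,Y0])*k).round()[0])
cv2.imwrite("pics/c7.png",cv2.resize(S[120:228,320:428,::-1],(594,594),interpolation=2))
```

```text
[0.57711821 0.19496736 0.12888963] [-0.15248801 -0.64054424 -2.42820057] 0.5673201080390727 ([-0.18, -0.17, 3.26], [0.0, -0.1, 0.0]) ([-0.18, -0.17, 3.86], [0.0, -0.1, 0.0])
70 -25 0 held [311. 441.] stack [302. 544.]
70 -25 30 held [316. 392.] stack [306. 498.]
70 25 0 held [398. 411.] stack [386. 513.]
70 25 30 held [404. 362.] stack [391. 468.]
-70 25 0 held [246. 264.] stack [240. 364.]
-70 25 30 held [249. 217.] stack [243. 320.]
```

View pics/c7.png

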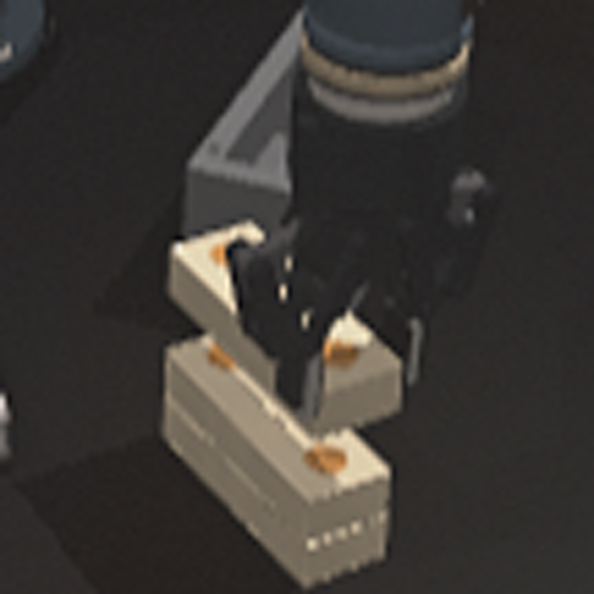

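The scene crop shows the held bar above the stack, level. Its right corner is at (401,405) against (398,411) predicted. The stack's corner is at (389,465) against (391,468). I correct the small lateral offset while lowering to about 4 mm above, then compare edges.

carry_out(
  targets=[
    [[-0.18,-0.17,1,0,0,0,4.6],[-0.18,-0.17,2,0,0,0,4.6],[-0.18,-0.17,2.8,0,0,0,4.6],[-0.18,-0.17,3.2,0,0,0,4.6],[-0.18,-0.17,3.3,0,0,0,4.6],[-0.18,-0.17,3.3,0,0,0,4.6],[-0.18,-0.17,3.3,0,0,0,4.6]],
  ],
)

```text
t: 12.52
tcp_pos: [0.574, 0.196, 0.0945]
tool_rot: [0.981, 0.193, 0.0, -0.0]
force: [0.2, -0.2, -2.4]
finger_gap: 0.572
gripper_force: 68.0
```

Run:
```python
from h import *
S=cams.snapshot("scene");T=cams.snapshot("top");s=manip.sense();r=R.from_quat(s["tool_rot"])
print(s["tcp_pos"],s["force"],rel(*place(.066)),rel(*place(.060)))
zb=s["tcp_pos"][2]-.0303; print("underside",zb)
X0,Y0,k=328,145,6
c=r.apply(-g)+s["tcp_pos"]
for u,y,h in((70,-25,0),(70,-25,30),(70,25,0),(70,25,30),(-70,-25,0),(-70,-25,30)):
    print(u,y,h,"held",((proj("scene",c+r.apply(np.array([u,-y,-h])/1e3))-[X0,Y0])*k).round()[0],"stack",((proj("scene",np.array([*SC,.03])+r.apply(np.array([u,-y,-h])/1e3))-[X0,Y0])*k).round()[0])
for n,im in(("scene",S),("top",T)):
    b=(345,165,402,215) if n=="scene" else(245,175,290,230)
    q=cv2.cvtColor(im,cv2.COLOR_RGB2HSV)[b[1]:b[3],b[0]:b[2]];m=((q[...,1]>90)&(q[...,0]<25)&(q[...,2]>110)).astype(np.uint8)
    _,_,st,ce=cv2.connectedComponentsWithStats(m);ce=ce[1:]+[b[0],b[1]];print(n,ce.round(1).tolist(),st[1:,4],(ray(n,ce,zb+.03)[:,:2]*1000).round(1).tolist())
print("pred corks",[(c+r.apply(np.array([u,0,-30])/1e3))[:2].round(4).tolist() for u in(48.1,-48.1)])
cv2.imwrite("pics/c8.png",cv2.resize(S[145:243,328:426,::-1],(588,588),interpolation=2))
```

```text
[0.5741499  0.19603824 0.09493772] [-0.06994849  0.39041723 -1.25185642] ([0.07, 0.05, -0.13], [0.0, -0.0, 0.0]) ([0.07, 0.05, 0.47], [0.0, -0.0, 0.0])
underside 0.06463771515962974
70 -25 0 held [287. 385.] stack [281. 444.]
70 -25 30 held [292. 334.] stack [286. 394.]
70 25 0 held [380. 352.] stack [373. 410.]
70 25 30 held [386. 300.] stack [379. 360.]
-70 -25 0 held [130. 219.] stack [128. 276.]
-70 -25 30 held [132. 169.] stack [130. 228.]
scene [[359.2, 174.5], [380.2, 193.2]] [12 23] [[471.9, 149.0], [562.4, 191.9]]
top [[271.4, 216.0]] [37] [[473.1, 156.0]]
pred corks [[0.5628, 0.1913], [0.4737, 0.1549]]
```

View pics/c8.png

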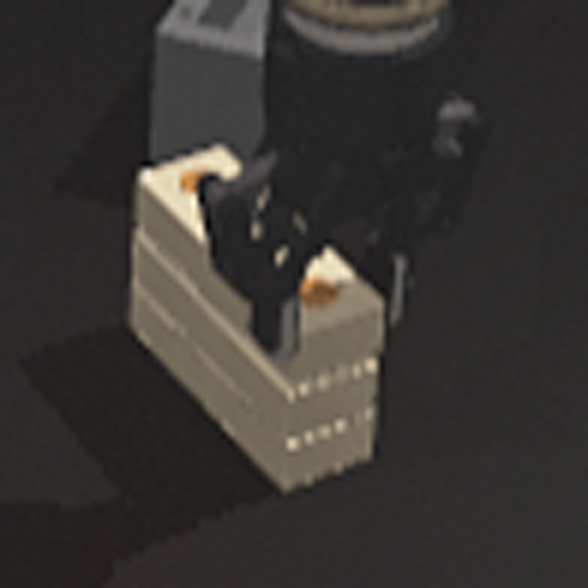

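The crop shows the bar in line with the stack on the end face (380,300→372,460) and the left edge (135,180→330). Corks are within 1.5 mm of the stack's own. I lower gently until contact.

carry_out(
  targets=[
    [[0.07,0.05,0.1,0,0,0,4.6],[0.07,0.05,0.2,0,0,0,4.6],[0.07,0.05,0.3,0,0,0,4.6],[0.07,0.05,0.3,0,0,0,4.6]],
  ],
)

```text
t: 12.95
tcp_pos: [0.5748, 0.1958, 0.0917]
tool_rot: [0.981, 0.193, 0.0, 0.0]
force: [1.3, 1.2, -0.7]
finger_gap: 0.566
gripper_force: 68.1
```

carry_out(
  targets=[
    [[0,0,0.05,0,0,0,4.6],[0,0,0.1,0,0,0,4.6],[0,0,0.1,0,0,0,4.6]],
  ],
)

```text
t: 13.2
tcp_pos: [0.5749, 0.1958, 0.0911]
tool_rot: [0.981, 0.193, 0.0, 0.0]
force: [0.2, 0.8, 1.5]
finger_gap: 0.564
gripper_force: 68.5
```

carry_out(
  targets=[
    [[0,0,0.03,0,0,0,4.6],[0,0,0.05,0,0,0,4.6],[0,0,0.05,0,0,0,4.6]],
  ],
)

```text
t: 13.45
tcp_pos: [0.5749, 0.1958, 0.0911]
tool_rot: [0.981, 0.193, 0.0, 0.0]
force: [-1.3, -1.3, 6.6]
finger_gap: 0.569
gripper_force: 68.9
```

Run:
```python
from h import *
s=manip.sense();r=R.from_quat(s["tool_rot"]);print(s["tcp_pos"],s["force"].round(2),r.inv().apply(s["ft_torque"]).round(3),s["tool_rot"])
```

```text
[0.5748845  0.19580278 0.09108538] [-1.29 -1.34  6.62] [ 0.029 -0.231  0.017] [9.81235031e-01 1.92815105e-01 3.83416571e-04 4.67467764e-05]
```

Seated at about 6–7 N. I ease the grip, open, then retreat.

carry_out(
  targets=[
    [[0,0,0,0,0,0,4.8],[0,0,0,0,0,0,4.8],[0,0,0,0,0,0,5.2],[0,0,0,0,0,0,5.6],[0,0,0,0,0,0,6.2],[0,0,0,0,0,0,6.6],[0,0,0,0,0,0,6.6],[0,0,0,0,0,0,6.6]],
  ],
  force=20,
)

```text
t: 14.12
tcp_pos: [0.5746, 0.1958, 0.09]
tool_rot: [0.981, 0.193, -0.0, -0.0]
force: [0.4, 0.3, 0.2]
finger_gap: 0.776
gripper_force: 0.0
```

carry_out(
  targets=[
    [[0,0,-0.5,0,0,0,6.6],[0,0,-1.5,0,0,0,6.6],[0,0,-3,0,0,0,6.6],[0,0,-6,0,0,0,6.6],[0,0,-10,0,0,0,6.6],[0,0,-14,0,0,0,6.6],[0,-10,-16,0,0,0,6.6],[0,-15,-16,0,0,0,6.6],[0,-18,-16,0,0,0,6.6],[0,-18,-16,0,0,0,6.6],[0,-18,-16,0,0,0,6.6],[0,-18,-16,0,0,0,6.6]],
  ],
)

```text
t: 15.12
tcp_pos: [0.5047, 0.366, 0.2516]
tool_rot: [0.981, 0.195, 0.001, -0.001]
force: [0.4, -1.3, -0.4]
finger_gap: 0.774
gripper_force: 0.0
```

Run:
```python
from h import *
S=cams.snapshot("scene");T=cams.snapshot("top");s=manip.sense();print(s["t"],s["tcp_pos"],s["force"].round(1))
for n,im in(("scene",S),("top",T)):
    b=(340,160,402,225) if n=="scene" else(240,175,290,230)
    q=cv2.cvtColor(im,cv2.COLOR_RGB2HSV)[b[1]:b[3],b[0]:b[2]];m=((q[...,1]>90)&(q[...,0]<25)&(q[...,2]>110)).astype(np.uint8)
    _,_,st,ce=cv2.connectedComponentsWithStats(m);ce=ce[1:]+[b[0],b[1]];print(n,st[1:,4],(ray(n,ce,.09)[:,:2]*1000).round(1).tolist())
cv2.imwrite("pics/c9.png",np.hstack([cv2.resize(S[60:300,160:480,::-1],(480,360),interpolation=2),cv2.resize(S[150:250,330:410,::-1],(288,360),interpolation=2)]))
```

```text
15.2167 [0.50632286 0.36254559 0.25075348] [ 1.2  0.1 -0.3]
scene [28 30] [[472.4, 154.3], [561.6, 191.4]]
top [43 36] [[563.1, 193.1], [474.0, 155.8]]
```

View pics/c9.png

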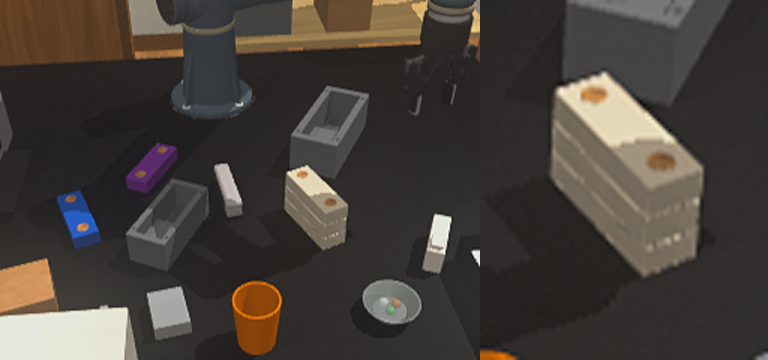

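The bar sits squarely on the stack at crop (316,190): cork midpoint within 1.5 mm and 0.5° of the stack's own. Nothing else has moved and the robot is clear.

```bash
python3 -c "
from station import sign_off;print(sign_off())"
```

```text
the job is handed in; nothing more can be done
None
```

The bar was rocked over with a gentle press (about 13 N), stayed up by itself, and was then lifted out by its raised end and set squarely on the stack, within about 1.5 mm and 0.5°; the stack and other things looked undisturbed, and the job was handed in at about 15 s.

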